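Drive the plug out of a bearing housing

ROBOT

A 6-joint arm with a two-finger parallel gripper is mounted at the origin on the work surface. World frame = base frame: x ahead of the robot, y to its left, z up, the work surface at z = 0. Lengths are in m, angles in rad, forces in N, time in s.
With the tool pointing down it reaches from about 0.25 to 0.725 m from the base axis. Payload 9.7 kg.
Tool frame: the origin (TCP) lies at the very end of the fingers, on their centre line; the grasp point (between the pads) lies 19 mm behind it; z points along the fingers, y is the line along which they close (so a half turn about z gives the same grasp; the last joint's range is limited). The gripper opens to 85 mm and grips with 20 to 120 N. Pads are 22 mm wide; open, the fingers measure 114 mm over their backs; the gripper's body (76 mm by 85 mm) begins 54 mm behind the grasp point. The pads swing forward as they close: fully open they stand 13 mm farther back than shut.
Start: joints at [1.313, 0.087, 0.176, 1.66, 0, 1.571], TCP at [0.14, 0.532, 0.207] pointing down, gripper open.
Joint ranges: [-3.13, 3.13], [-0.85, 1.81], [-1.15, 1.24], [-2.2, 2.28], [-1.44, 1.52], [-3.14, 3.14]. Speed limits (rad/s): [2.22, 2.22, 2.57, 3.14, 3.14, 3.14].

INTERFACE

Orientations are given as a 3x3 rotation matrix whose columns are the frame's x, y, z axes.
In Python, from workcell import readout, imaging, sign_off gives the robot as it stands.
- The arm moves only by the shell command python3 -m jog 'ROWS' [FORCE]. ROWS is JSON, a list that holds one entry, the list of rows, each a list of 7 numbers: the shift along the world's x, y, z in m, then the turn, a rotation vector about the world's x, y, z in rad, then the closure, from 0 (fully open) to 1 (shut). In form: [[[dx, dy, dz, wx, wy, wz, claw], ...]]. A call has exactly 8 rows; each row is the pose to reach, as a shift and turn from the pose commanded when the call began; what a row does not reach only later rows make up. A row lasts 1/10 s, in which the tool goes at most 50 mm and 8.59 degrees, less where a joint would pass 70% of its speed; a pose out of reach is approached as far as the arm can. A call with a gripper value outside its range is refused whole. The fingers move at their own pace and stop on an object; FORCE is the grip in N (left out, the last holds). Time passes only in rows, so rows that repeat a pose let the fingers close, or fill a call up. It gives the time, the measured TCP pose, the force, the opening and the grip force at its end, in the units of the state.
- readout.sense(): the state, without advancing time (a new reading comes with each control period).
- imaging.snapshot(name): name is "side" or "top" or "wrist"; returns the picture (384x512x3 uint8, blue, green, red); there is no depth.
- imaging.calibration(name): a dict with "intrinsics" (3x3 intrinsics, pixels), "dist" ([k1, k2, p1, p2, k3] as OpenCV has them; the pictures are not rectified), "rvec" (rotation vector, rad) and "tvec" (3), from world to camera coordinates, as OpenCV has them; the wrist camera has in their place "tool_from_camera" (4x4, takes a point from camera to tool coordinates, whose origin is the TCP and whose axes are the flange's). Camera axes: x right, y down, z forward; pixel columns grow to the right and rows downward; lengths in m; the calibration is good to about 2 mm. A picture is of the moment at which its call begins: read the wrist's pose just before it. calibration takes no time and is no camera call.
- sign_off(): hands the job in; it is judged then, once.
The state is a dict: "time_s": time; "q": joint angles; "qvel": joint speeds; "tau": joint torques, N m; "tool_pos": TCP position; "tool_rot": TCP orientation; "ft_force": force on the tool from outside, world axes, zero at the start; "moment": the same for the moment, N m; "opening": opening from 0.0 (shut) to 1.0 (fully open); "grip_force": force on a finger pad.
Only numpy, scipy, OpenCV 4.12 (cv2) and the standard library are available. Lean on these libraries where they do the work, as an engineer would, in place of code of your own. Each camera call takes 0.05 s, during which the arm holds its last target. There are 200 camera calls.

TASK

Take the steel punch out of its stand, find the hole in the guide plate on top of the press-out fixture with its tip, and push it straight down, driving the seated brass plug out of the housing into the tray below, until the punch's collar rests on the guide plate. Feel your way and press gently: never jam the punch hard against the fixture, do not touch the plug with the fingers, and leave the other things on the bench alone. Then put the punch back upright in its stand, fully down on its collar, and let go.

Things in the scene. Friction and masses are not known exactly. Their poses are not given: they have to be found in the camera images.
- punch_handle (a point): Centre of the handle of the loose upright steel punch (0.25 kg). The handle is a dark square bar, 22 x 22 mm and 56 mm tall, its flats along the point's x and y; z points up, away from the tip. Below it: a round collar 30 mm in diameter, 6 mm thick, then a round shank 12 mm in diameter, 48 mm long. The handle's centre is 34 mm above the collar's underside, 82 mm above the tip.
- punch_collar (a point): Centre of the underside of the punch's collar, where the shank begins; axes as the handle's.
- punch_tip (a point): Centre of the flat end of the punch's shank (its edge is broken by 0.4 mm); axes as the handle's.
- stand_mouth (a point): Centre of the hole's mouth in the top of the punch's stand, a fixed wooden block 60 x 60 mm, 60 mm tall, on a thin 90 x 90 mm foot. The hole is vertical, 16.5 mm in diameter, right through, with a 2 mm chamfer at the mouth. The punch stands in it at the start, hanging on its collar with a little play.
- fixture: The fixed press-out fixture; origin under the centre of its base, z up. On four posts over a 130 x 130 mm base with a catch tray stands a grey housing, 80 x 80 mm, from 55 to 91 mm above the bench, with a vertical bore 30 mm in diameter right through its centre; a steel guide plate lies on top. Dark post caps rise to 103 mm. Jamming the punch on the fixture with over 30 N spoils the job.
- plate_top (a point): Point on the fixture's centre line (the bore's axis) at the height of the guide plate's top face, 107 mm above the bench. The steel guide plate, 60 x 60 mm, 16 mm thick, has a 13 mm through hole for the shank, hardly chamfered, its centre 5 mm off this point; the plate is left turned to any angle, so the hole's direction is unknown: find it by feel or sight. The plate hardly turns by force.
- plug_center (a point): Centre of the loose brass plug (0.12 kg), a cylinder 28 mm in diameter, 24 mm long, z along its axis. It is seated in the bore, its top 16 to 18 mm below the guide plate's top. Three sprung balls in the bore wall hold it: very roughly 6 to 20 N start it, 3 to 10 N slide it on. It falls free once the tip is about 41 to 46 mm below the plate's top; the collar meets the plate, a rigid stop, at 48 mm.
- tray_floor (a point): Centre of the floor of the catch tray under the housing, 8 mm above the bench, directly below the bore. The tray is 80 x 80 mm inside, with walls 16 mm tall; above them a gap of 31 mm is open to all sides.
- bearing_mid (a point): Centre of a loose steel ring bearing lying flat, 48 mm outside, 22 mm inside, 14 mm high. Leave it alone.
- mug_mid (a point): Half-way up the axis of a loose white mug, 76 mm in diameter and 85 mm tall. Leave it alone.
- bin_mid (a point): Half-way up the centre of a loose grey open parts bin, 80 x 110 mm and 45 mm tall. Leave it alone.
Things that resemble listed ones, but are neither listed nor needed, are in the scene too. Leave any green look-alike of the fixture alone.

How it is judged:
By the outcome, as a careful person would: the job done as asked, in the order asked, and still so for the second after the job is handed in, with the robot touching nothing.
It also fails if it takes over 72 s, if anything falls off the work surface, if the arm or the gripper's body presses on something with over 40 N, if the wrist force passes 120 N, or if a joint passes its speed limit or range.

## Working session

There is one attempt and no reset: what is moved stays moved. The work goes in short steps, Python scripts to look and compute and a shell command to move; the robot and the scene stay as the last step left them, time stands still between calls to the robot, and variables do not carry over. Pictures are saved under pics/ and viewed, at most 13 in all, crops included, and the job is handed in when it is done.

```bash
mkdir -p pics; ls; python3 - <<'E'
from workcell import readout, imaging
import cv2,numpy as np
s=readout.sense();print({k:np.round(v,3).tolist() for k,v in s.items()})
a=imaging.snapshot("top");b=imaging.snapshot("side")
cv2.imwrite("pics/top.png",a);cv2.imwrite("pics/side.png",b)
for n in("top","side","wrist"):print(n,{k:np.round(v,4).tolist() for k,v in imaging.calibration(n).items()})
E
```

```text
pics
{'time_s': 0.0, 'q': [1.313, 0.087, 0.175, 1.66, -0.0, 1.571], 'qvel': [0.001, 0.001, -0.001, -0.0, 0.001, -0.001], 'tau': [-0.001, -52.039, 46.481, 0.016, -0.0, -0.0], 'tool_pos': [0.14, 0.532, 0.207], 'tool_rot': [[-0.967, 0.255, -0.0], [0.255, 0.967, -0.001], [-0.0, -0.001, -1.0]], 'ft_force': [0.748, -0.001, -0.7], 'moment': [-0.007, -0.007, -0.031], 'grip_force': 0.0, 'opening': 1.001}
top {'intrinsics': [[384.5549, 0.0, 261.5995], [0.0, 384.5549, 195.7078], [0.0, 0.0, 1.0]], 'dist': [0.0169, 0.0, 0.0, 0.0, 0.0], 'rvec': [2.1616, -2.115, 0.1905], 'tvec': [0.0814, 0.5815, 0.7624]}
side {'intrinsics': [[391.8317, 0.0, 252.5961], [0.0, 391.8317, 196.546], [0.0, 0.0, 1.0]], 'dist': [-0.0285, 0.0, 0.0, 0.0, 0.0], 'rvec': [0.3219, -2.7525, 1.2598], 'tvec': [0.5545, 0.0946, 0.8608]}
wrist {'intrinsics': [[278.1832, 0.0, 253.2898], [0.0, 278.1832, 192.4406], [0.0, 0.0, 1.0]], 'dist': [-0.0055, 0.0, 0.0, 0.0, 0.0], 'tool_from_camera': [[-0.0005, -0.9527, -0.3038, 0.0775], [1.0, -0.0005, -0.0003, -0.0001], [0.0002, -0.3038, 0.9527, -0.1647], [0.0, 0.0, 0.0, 1.0]]}
```

View pics/top.png

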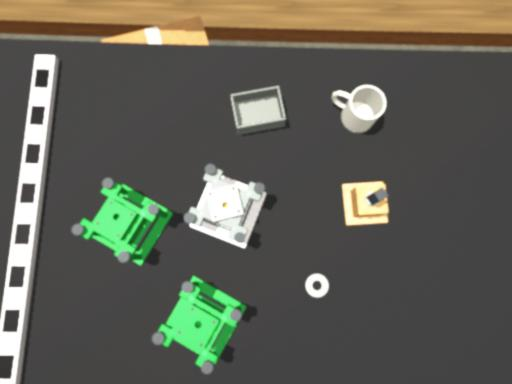

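View pics/side.png

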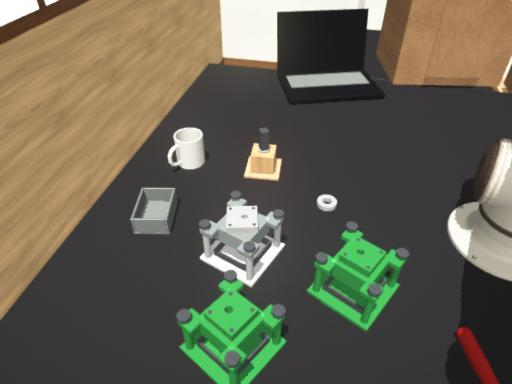

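Top view: grey fixture, with post caps at about (210,170), (259,188), (240,237) and (190,217) and the brass spot in the hole at (224,205). The stand with the punch is near (370,199). In the side view the punch handle is at about (264,138), above the stand block.

```bash
cat > h.py <<'E'
import cv2,numpy as np
from workcell import readout, imaging
def cam(n,s=None):
    c=imaging.calibration(n);K=np.array(c["intrinsics"]);d=np.array(c["dist"])
    if n=="wrist":
        T=np.eye(4);T[:3,:3]=s["tool_rot"];T[:3,3]=s["tool_pos"];T=T@np.array(c["tool_from_camera"])
        return K,d,T[:3,:3],T[:3,3]
    R=cv2.Rodrigues(np.array(c["rvec"]))[0];return K,d,R.T,-R.T@np.array(c["tvec"]).ravel()
def ray(n,uv,z,s=None):
    K,d,R,o=cam(n,s)
    p=cv2.undistortPoints(np.array(uv,float).reshape(-1,1,2),K,d)[:,0]
    v=np.c_[p,np.ones(len(p))]@R.T
    return o+v*((z-o[2])/v[:,2])[:,None]
E
python3 - <<'E'
from h import *
a=cv2.imread("pics/top.png");b=cv2.imread("pics/side.png")
caps=ray("top",[(210,170),(259,188),(240,237),(190,217)],.103);print("caps",caps.round(4),caps.mean(0))
print("capside",ray("side",[(235,198),(278,214),(249,247),(205,226)],.103).mean(0))
print("brass",ray("top",[(224.5,205)],.09))
print("mouth rough",ray("side",[(264,150)],.066),ray("top",[(382,194)],.128))
print("foot",ray("top",[(343,183),(386,182),(388,222),(345,224)],0.004).mean(0))
k=6
c1=cv2.resize(a[170:235,330:400],None,fx=k,fy=k,interpolation=cv2.INTER_CUBIC)
c2=cv2.resize(b[120:185,235:295],None,fx=k,fy=k,interpolation=cv2.INTER_CUBIC)
cv2.imwrite("pics/c.png",np.hstack([c1,c2]))
E
```

```text
caps [[0.6197 0.1979 0.103 ]
 [0.5856 0.0999 0.103 ]
 [0.4887 0.1344 0.103 ]
 [0.5253 0.2325 0.103 ]] [0.55483368 0.16619949 0.103     ]
capside [0.549413   0.17658364 0.103     ]
brass [[0.55214465 0.16773529 0.09      ]]
mouth rough [[ 0.56912009 -0.12393241  0.066     ]] [[ 0.57463725 -0.13437056  0.128     ]]
foot [ 0.57691981 -0.13754521  0.004     ]
```

View pics/c.png

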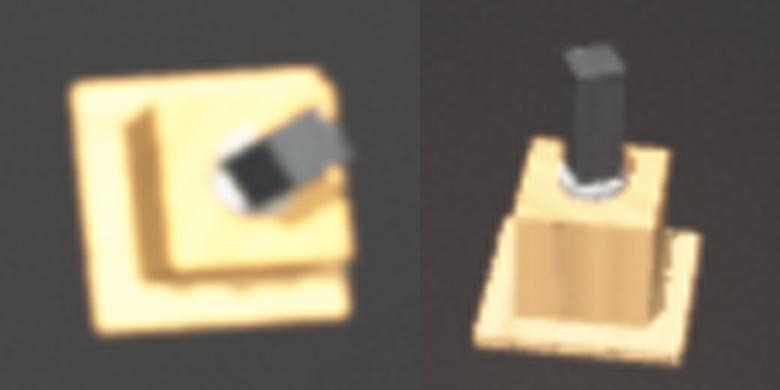

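```bash
python3 -m jog '[[[0.03,-0.03,0.03,0,0,0,0],[0.06,-0.055,0.06,0,0,0,0],[0.095,-0.085,0.06,0,0,0,0],[0.13,-0.115,0.06,0,0,0,0],[0.165,-0.145,0.06,0,0,0,0],[0.2,-0.175,0.06,0,0,0,0],[0.235,-0.205,0.06,0,0,0,0],[0.27,-0.24,0.06,0,0,0,0]]]'
python3 -m jog '[[[0.035,-0.03,0,0,0,0,0],[0.07,-0.06,0,0,0,0,0],[0.1,-0.09,0,0,0,0,0],[0.12,-0.11,0,0,0,0,0],[0.14,-0.125,0,0,0,0,0],[0.14,-0.125,0,0,0,0,0],[0.14,-0.125,0,0,0,0,0],[0.14,-0.125,0,0,0,0,0]]]'
python3 - <<'E'
from h import *
s=readout.sense();print(np.round(s["q"],3),s["tool_pos"],np.round(s["tool_rot"],3).tolist())
a=imaging.snapshot("wrist");cv2.imwrite("pics/w1.png",a)
import pickle;pickle.dump(s,open("w1.pkl","wb"))
E
```

```text
time_s: 0.9
tool_pos: [0.4113, 0.2905, 0.267]
tool_rot: [[-0.967, 0.255, -0.0], [0.255, 0.967, -0.0], [0.0, -0.0, -1.0]]
ft_force: [1.3, 1.4, 0.3]
opening: 1.001
grip_force: 0.0
time_s: 1.7
tool_pos: [0.5496, 0.1674, 0.2674]
tool_rot: [[-0.967, 0.254, -0.0], [0.254, 0.967, 0.0], [0.0, -0.0, -1.0]]
ft_force: [0.2, -0.3, -0.1]
opening: 0.998
grip_force: 0.0
[0.295 0.182 0.4   1.789 0.    0.553] [0.5496297  0.16735983 0.26738747] [[-0.967, 0.254, -0.0], [0.254, 0.967, 0.0], [0.0, -0.0, -1.0]]
```

View pics/w1.png

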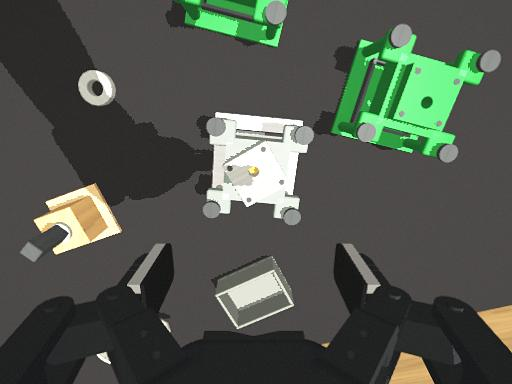

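The wrist view shows the brass-coloured hole near (253,171), caps at (216,127), (303,135), (291,216) and (211,209), and the punch handle top near (33,249).

```bash
python3 - <<'E'
from h import *
import pickle;s=pickle.load(open("w1.pkl","rb"))
a=cv2.imread("pics/w1.png")
c=ray("wrist",[(216,127),(303,135),(291,216),(211,209)],.103,s);print(c.round(4),c.mean(0))
print(ray("wrist",[(253,171)],.107,s), ray("wrist",[(33,249)],.127,s))
h=cv2.cvtColor(a,cv2.COLOR_BGR2HSV)
m=cv2.inRange(h,(8,70,60),(35,255,255));ys,xs=np.nonzero(m[160:185,240:270]);print(len(xs),xs.mean()+240,ys.mean()+160)
c1=cv2.resize(a[140:210,215:290],None,fx=5,fy=5,interpolation=cv2.INTER_CUBIC)
c2=cv2.resize(a[205:275,15:85],None,fx=5,fy=5,interpolation=cv2.INTER_CUBIC)
cv2.imwrite("pics/c2.png",np.hstack([c1,c2]))
E
```

```text
[[0.4884 0.1387 0.103 ]
 [0.5229 0.2341 0.103 ]
 [0.6189 0.1987 0.103 ]
 [0.5837 0.1028 0.103 ]] [0.55346353 0.16858185 0.103     ]
[[0.54871498 0.16703573 0.107     ]] [[ 0.57025187 -0.11988084  0.127     ]]
61 253.327868852459 169.9344262295082
```

View pics/c2.png

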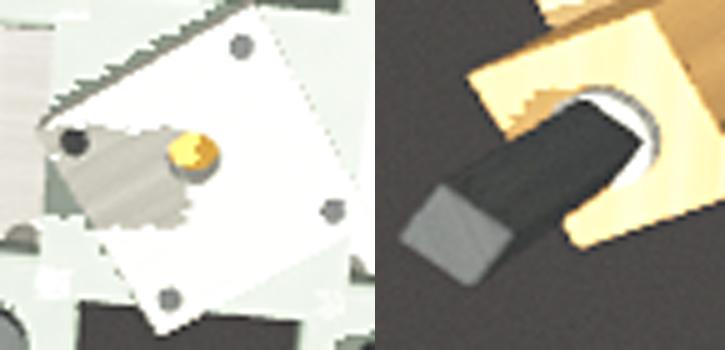

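The crop shows the hole centred at about (253.3,171), roughly 5 mm from the cap centre, which fits. The handle top corners can also be read.

```bash
python3 - <<'E'
from h import *
import pickle;s=pickle.load(open("w1.pkl","rb"))
px=(np.array([(443,185),(512,235),(470,286),(401,237)])-[375,0])/5+[15,205]-.4
for z in(.122,.125,.128,.132):
    c=ray("wrist",px,z,s);e=np.diff(np.r_[c,c[:1]],axis=0)
    print(z,c.mean(0).round(4),np.linalg.norm(e,axis=1).round(4),np.degrees(np.arctan2(e[:,1],e[:,0])).round(1),ray("top",[(381.7,193.4)],z)[0].round(4),ray("side",[(235+595/6,120+62/6)],z)[0].round(4))
E
```

```text
0.122 [ 0.5748 -0.1294  0.122 ] [0.0198 0.0204 0.0199 0.0205] [  30.3  -58.8 -149.6  120.9] [ 0.5769 -0.1358  0.122 ] [ 0.4007 -0.1683  0.122 ]
0.125 [ 0.5738 -0.1264  0.125 ] [0.0196 0.0202 0.0197 0.0203] [  30.3  -58.8 -149.6  120.9] [ 0.5763 -0.1348  0.125 ] [ 0.4007 -0.1632  0.125 ]
0.128 [ 0.5728 -0.1233  0.128 ] [0.0194 0.0201 0.0195 0.0201] [  30.3  -58.8 -149.6  120.9] [ 0.5758 -0.1338  0.128 ] [ 0.4007 -0.1581  0.128 ]
0.132 [ 0.5715 -0.1192  0.132 ] [0.0192 0.0198 0.0193 0.0198] [  30.3  -58.8 -149.6  120.9] [ 0.5751 -0.1325  0.132 ] [ 0.4008 -0.1513  0.132 ]
```

```bash
python3 -m jog '[[[0.004,-0.035,0,0,0,0.1,0],[0.007,-0.075,0,0,0,0.2,0],[0.01,-0.115,0,0,0,0.3,0],[0.014,-0.155,0,0,0,0.4,0],[0.018,-0.195,0,0,0,0.5,0],[0.021,-0.235,0,0,0,0.6,0],[0.024,-0.27,0,0,0,0.7,0],[0.025,-0.297,0,0,0,0.79,0]]]'
python3 -m jog '[[[0,0,-0.01,0,0,0,0],[0,0,-0.02,0,0,0,0],[0,0,-0.03,0,0,0,0],[0,0,-0.03,0,0,0,0],[0,0,-0.03,0,0,0,0],[0,0,-0.03,0,0,0,0],[0,0,-0.03,0,0,0,0],[0,0,-0.03,0,0,0,0]]]'
python3 - <<'E'
from h import *
s=readout.sense();print(np.round(s["q"],3),s["tool_pos"],np.round(s["tool_rot"],3).tolist())
a=imaging.snapshot("wrist");cv2.imwrite("pics/w2.png",a)
import pickle;pickle.dump(s,open("w2.pkl","wb"))
E
```

```text
time_s: 2.55
tool_pos: [0.575, -0.1312, 0.2676]
tool_rot: [[-0.859, -0.511, 0.0], [-0.511, 0.859, -0.0], [-0.0, -0.0, -1.0]]
ft_force: [-0.2, 0.9, 0.4]
opening: 0.999
grip_force: 0.0
time_s: 3.35
tool_pos: [0.5754, -0.1301, 0.2377]
tool_rot: [[-0.862, -0.507, 0.001], [-0.507, 0.862, -0.0], [-0.0, -0.0, -1.0]]
ft_force: [-0.1, 0.2, 0.8]
opening: 1.002
grip_force: 0.0
[-0.222  0.2    0.362  1.732 -0.    -0.755] [ 0.57535651 -0.13009113  0.23774543] [[-0.862, -0.507, 0.001], [-0.507, 0.862, -0.0], [-0.0, -0.0, -1.0]]
```

View pics/w2.png

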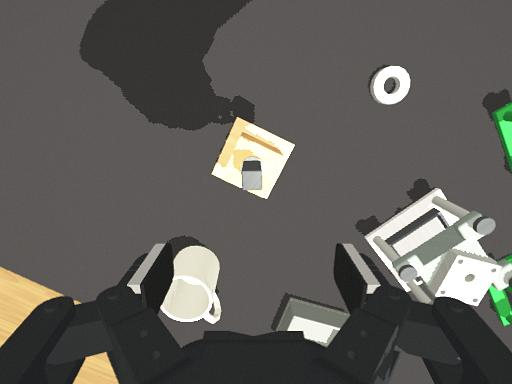

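Wrist view from above the stand: the handle top is at about (252,180), its flats aligned with the picture.

```bash
python3 - <<'E'
from h import *
import pickle;s=pickle.load(open("w2.pkl","rb"))
a=cv2.imread("pics/w2.png")
g=cv2.cvtColor(a,cv2.COLOR_BGR2GRAY);hs=cv2.cvtColor(a,cv2.COLOR_BGR2HSV)
m=((g>60)&(g<150)&(hs[:,:,1]<70)).astype(np.uint8);m[:150]=0;m[205:]=0;m[:,:230]=0;m[:,275:]=0
n,l,st,ce=cv2.connectedComponentsWithStats(m);i=1+st[1:,4].argmax();print(st[i],ce[i])
r=cv2.minAreaRect(np.argwhere(l==i)[:,::-1].astype(np.float32));print(r)
for z in(.118,.122,.126,.13):
    c=ray("wrist",cv2.boxPoints(r),z,s);e=np.diff(c,axis=0);print(z,c.mean(0).round(4),np.linalg.norm(e,axis=1).round(4),np.degrees(np.arctan2(e[:,1],e[:,0])).round(1),ray("wrist",[ce[i]],z,s)[0].round(4),
     ray("side",[(264.2,130.3)],z)[0].round(4))
np.set_printoptions(linewidth=250);print(g[165:200:2,236:270:2])
E
```

```text
[230 184  45  21 600] [248.90833333 196.99      ]
((252.0, 194.0), (20.0, 44.0), 90.0)
0.118 [ 0.5892 -0.124   0.118 ] [0.0468 0.0226 0.0479] [120.5  31.8 -59.5] [ 0.5937 -0.1253  0.118 ] [ 0.5718 -0.1344  0.118 ]
0.122 [ 0.588  -0.1247  0.122 ] [0.0461 0.0223 0.0472] [120.5  31.8 -59.5] [ 0.5925 -0.1259  0.122 ] [ 0.5705 -0.128   0.122 ]
0.126 [ 0.5869 -0.1253  0.126 ] [0.0455 0.022  0.0465] [120.5  31.8 -59.5] [ 0.5913 -0.1265  0.126 ] [ 0.5692 -0.1215  0.126 ]
0.13 [ 0.5858 -0.126   0.13  ] [0.0448 0.0217 0.0458] [120.5  31.8 -59.5] [ 0.5901 -0.1271  0.13  ] [ 0.5679 -0.115   0.13  ]
[[227 226 229 176  69  72  73  74  72  74  73  71  87 255 252 254 254]
 [222 221 227 135  73  75  73  75  73  74  73  69  60 255 255 254 254]
 [254 221 230  57  71  69  68  72  71  72  72  70  61 255 255 254 254]
 [252 252 227 140 163 159 164 171 161 162 160 166 160 255 255 253 253]
 [253 253 252 154 181 187 190 188 190 192 196 197 196 255 253 253 253]
 [252 252 253 144 182 190 189 185 189 189 199 198 194 250 253 253 254]
 [253 253 253 139 184 189 181 184 189 195 191 200 192 235 254 254 254]
 [253 253 253 136 186 185 186 185 189 191 198 191 193 237 254 253 253]
 [253 254 254 130 185 180 184 187 191 191 194 191 192 239 253 253 252]
 [254 254 254 125 180 182 186 188 188 195 185 195 191 236 253 252 252]
 [253 254 254 116 182 181 184 187 193 185 193 193 186 235 252 252 252]
 [ 84 101 251 176 184 181 187 190 189 188 192 192 183 234 252 252 254]
 [ 93  89  90  94 179 174 177 176 174 176 171 164 176 251 253 253 253]
 [ 90  94  93  91  90  85 216 254 253 253 252 252 253 253 253 253 253]
 [ 89  92  93  92  92  92  88  82 133 250 253 254 253 253 253 254 255]
 [ 92  92  90  90  89  91  91  91  90  85 101 252 254 253 254 254 251]
 [ 91  92  91  91  90  92  92  95  93  91  90  87 102 249 255 255  77]
 [ 93  93  90  91  91  91  93  92  89  90  90  91  89  88  84  79  89]]
```

```bash
python3 - <<'E'
from h import *
import pickle;s=pickle.load(open("w2.pkl","rb"))
q=[(242.3,170.8),(261.6,170.8),(261.6,189.6),(242.3,189.6)]
for z in(.118,.122,.126,.13):
    c=ray("wrist",q,z,s);e=np.diff(c,axis=0);print(z,c.mean(0).round(4),np.linalg.norm(e,axis=1).round(4),np.degrees(np.arctan2(e[:,1],e[:,0])).round(1))
c=c.mean(0);R=np.array(s["tool_rot"]);print("in tool:",R.T@(c-s["tool_pos"]))
E
```

```text
0.118 [ 0.5759 -0.1319  0.118 ] [0.0202 0.0206 0.0206] [120.5  31.  -59.5]
0.122 [ 0.575  -0.1324  0.122 ] [0.0199 0.0203 0.0204] [120.5  31.  -59.5]
0.126 [ 0.574  -0.1329  0.126 ] [0.0196 0.02   0.0201] [120.5  31.  -59.5]
0.13 [ 0.5731 -0.1335  0.13  ] [0.0194 0.0197 0.0198] [120.5  31.  -59.5]
in tool: [ 0.00370379 -0.00170702  0.10774462]
```

```bash
python3 -m jog '[[[-0.001,-0.003,-0.02,0,0,0,0],[-0.001,-0.003,-0.045,0,0,0,0],[-0.001,-0.003,-0.07,0,0,0,0],[-0.001,-0.003,-0.095,0,0,0,0],[-0.001,-0.003,-0.12,0,0,0,0],[-0.001,-0.003,-0.14,0,0,0,0],[-0.001,-0.003,-0.156,0,0,0,0],[-0.001,-0.003,-0.156,0,0,0,0]]]' 60
python3 -m jog '[[[0,0,0,0,0,0,0.4],[0,0,0,0,0,0,0.6],[0,0,0,0,0,0,0.7],[0,0,0,0,0,0,0.8],[0,0,0,0,0,0,1],[0,0,0,0,0,0,1],[0,0,0,0,0,0,1],[0,0,0,0,0,0,1]]]' 60
```

```text
time_s: 4.2
tool_pos: [0.573, -0.1329, 0.079]
tool_rot: [[-0.862, -0.507, -0.004], [-0.507, 0.862, 0.001], [0.003, 0.003, -1.0]]
ft_force: [-0.9, -0.3, -0.4]
opening: 0.995
grip_force: 0.0
time_s: 5.0
tool_pos: [0.5746, -0.1332, 0.0822]
tool_rot: [[-0.862, -0.508, 0.001], [-0.508, 0.862, -0.0], [-0.001, -0.001, -1.0]]
ft_force: [-0.6, 1.1, 6.2]
opening: 0.241
grip_force: 59.3
```

```bash
python3 -m jog '[[[0,0,0.005,0,0,0,1],[0,0,0.015,0,0,0,1],[0,0,0.03,0,0,0,1],[0,0,0.05,0,0,0,1],[0,0,0.075,0,0,0,1],[0,0,0.1,0,0,0,1],[0,0,0.1,0,0,0,1],[0,0,0.1,0,0,0,1]]]' 80
python3 - <<'E'
from h import *
a=imaging.snapshot("side");s=readout.sense();print(s["ft_force"],s["moment"],s["tool_pos"])
w=imaging.snapshot("wrist");t=imaging.snapshot("top")
cv2.imwrite("pics/w3.png",w);cv2.imwrite("pics/t3.png",t);cv2.imwrite("pics/s3.png",a)
c=cv2.resize(a[75:185,215:315],None,fx=4,fy=4,interpolation=cv2.INTER_CUBIC)
cv2.imwrite("pics/c3.png",np.hstack([c,cv2.resize(w[100:260,190:320],(358,440),interpolation=cv2.INTER_CUBIC)]))
E
```

```text
time_s: 5.8
tool_pos: [0.5746, -0.1333, 0.1819]
tool_rot: [[-0.862, -0.507, 0.001], [-0.507, 0.862, -0.0], [-0.001, -0.001, -1.0]]
ft_force: [0.2, 0.2, -4.0]
opening: 0.231
grip_force: 78.7
[-0.47758933 -0.19120589 -2.66756001] [0.00572355 0.02729176 0.0684389 ] [ 0.57409424 -0.13317352  0.18077235]
```

View pics/c3.png

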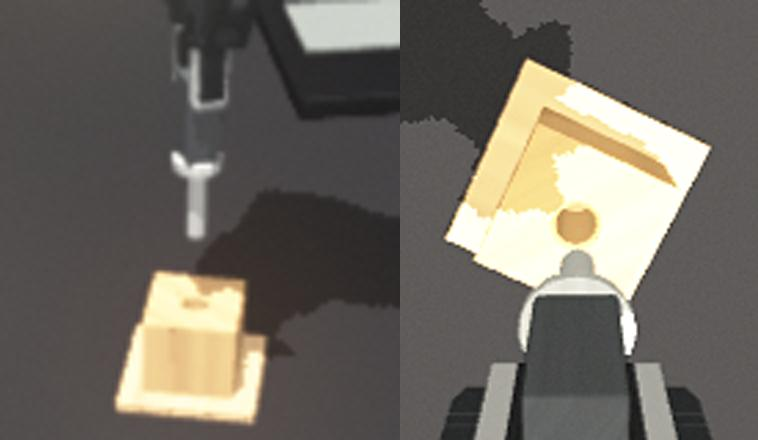

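The punch is held upright in the grip, the shank straight down. In the wrist view the stand hole is at about (254,182) and the tip's far edge at about row 191.

```bash
python3 - <<'E'
from h import *
s=readout.sense();R=np.array(s["tool_rot"]);p=np.array(s["tool_pos"])
for m in(.060,.064):
    h=ray("wrist",[(254.3,181.8)],m,s)[0]
    zt=p[2]-(.1303-m)
    e=ray("wrist",[(254.2,191)],zt,s)[0];c=ray("wrist",[(254.2,100+278/440*160)],p[2]-(.0822-m),s)[0]
    print(m,"mouth",h.round(4),"tip edge tool",(R.T@(e-p)).round(4),"collar edge tool",(R.T@(c-p)).round(4))
w=cv2.imread("pics/w3.png");g=cv2.cvtColor(w,cv2.COLOR_BGR2GRAY)
np.set_printoptions(linewidth=250);print(g[184:206,240:270:1])
E
```

```text
0.06 mouth [ 0.5742 -0.1317  0.06  ] tip edge tool [0.004  0.0005 0.0703] collar edge tool [0.0116 0.0003 0.0222]
0.064 mouth [ 0.5733 -0.1323  0.064 ] tip edge tool [0.0053 0.0004 0.0663] collar edge tool [0.013  0.0003 0.0182]
[[253 253 253 253 253 249 248 165 154 170 173 176 177 179 181 181 179 178 175 169 193 242 250 254 254 254 254 254 254 254]
 [253 253 253 253 253 251 248 227 159 168 176 179 178 180 181 181 178 177 174 189 237 249 252 254 254 254 254 254 254 254]
 [253 253 253 253 253 252 249 248 228 170 172 175 177 178 181 179 179 176 186 229 246 235 253 254 254 254 254 254 253 253]
 [252 252 253 252 252 253 251 249 249 230 179 183 178 180 179 179 183 199 240 249 248 252 254 254 253 254 253 253 253 253]
 [252 252 252 252 252 253 253 252 250 250 247 245 213 189 196 224 242 250 249 248 252 254 254 254 253 253 253 253 253 253]
 [252 252 252 253 253 253 253 253 252 249 250 250 250 251 251 250 249 248 249 252 254 254 254 253 253 253 253 253 253 253]
 [252 253 253 253 253 253 254 254 254 253 252 251 250 245 221 246 249 253 254 254 254 253 253 253 253 253 253 253 253 253]
 [253 253 
[... 1135 characters left out ...]
169 174 176 176 184 195 183 183 178 173 172 171 169 183 241 252 253 253 253 253 252]
 [253 253 243 164 170 174 173 181 191 204 223 233 234 234 236 238 236 224 217 202 185 174 173 166 180 238 252 253 252 252]
 [253 241 162 171 185 212 215 234 232 228 228 229 230 231 232 234 234 233 228 229 231 231 219 187 170 163 193 250 253 253]
 [242 158 180 212 217 235 233 231 228 226 227 228 230 230 232 233 233 231 226 227 227 230 233 230 217 185 163 172 241 252]
 [156 174 214 236 235 234 232 230 228 226 227 227 229 229 232 233 235 231 228 227 227 229 230 231 232 229 197 159 188 249]
 [194 233 234 235 236 233 234 232 229 227 229 231 231 232 235 236 234 233 228 229 230 231 232 232 231 233 232 212 176 192]]
```

```bash
python3 -m jog '[[[0,0.01,0.02,0,0,0,1],[-0.003,0.035,0.043,0,0,0,1],[-0.007,0.075,0.043,0,0,0,1],[-0.011,0.115,0.043,0,0,0,1],[-0.015,0.155,0.043,0,0,0,1],[-0.019,0.195,0.043,0,0,0,1],[-0.023,0.235,0.043,0,0,0,1],[-0.025,0.265,0.043,0,0,0,1]]]'
python3 -m jog '[[[-0.001,0.02,0,0,0,0,1],[-0.002,0.03,0,0,0,0,1],[-0.002,0.034,0,0,0,0,1],[-0.002,0.034,0,0,0,0,1],[-0.002,0.034,0,0,0,0,1],[-0.002,0.034,0,0,0,0,1],[-0.002,0.034,0,0,0,0,1],[-0.002,0.034,0,0,0,0,1]]]'
python3 - <<'E'
from h import *
s=readout.sense();print(s["tool_pos"],s["ft_force"])
w=imaging.snapshot("wrist");cv2.imwrite("pics/w4.png",w)
cv2.imwrite("pics/c4.png",cv2.resize(w[120:230,190:320],None,fx=5,fy=5,interpolation=cv2.INTER_CUBIC))
import pickle;pickle.dump(s,open("w4.pkl","wb"))
E
```

```text
time_s: 6.75
tool_pos: [0.5483, 0.1339, 0.2233]
tool_rot: [[-0.861, -0.508, -0.002], [-0.508, 0.861, -0.0], [0.001, 0.001, -1.0]]
ft_force: [0.3, 0.4, -3.0]
opening: 0.233
grip_force: 78.8
time_s: 7.55
tool_pos: [0.5473, 0.1653, 0.2245]
tool_rot: [[-0.862, -0.507, 0.0], [-0.507, 0.862, -0.0], [-0.0, -0.0, -1.0]]
ft_force: [0.2, 0.0, -2.9]
opening: 0.234
grip_force: 78.8
[0.54732494 0.16534523 0.22447027] [ 0.24899737  0.03219276 -2.89220535]
```

View pics/c4.png

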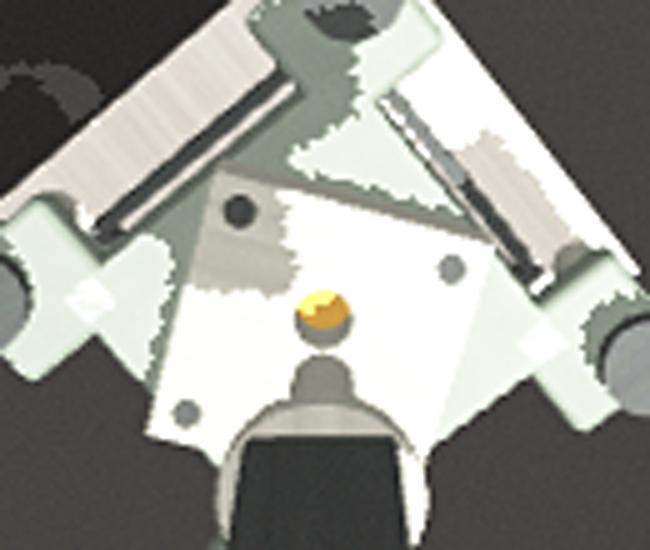

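The hole is at about (254.4,183.3) and the tip's far edge at about (254.1,190.1), almost in line.

```bash
python3 - <<'E'
from h import *
import pickle;s=pickle.load(open("w4.pkl","rb"))
R=np.array(s["tool_rot"]);p=np.array(s["tool_pos"])
h=ray("wrist",[(254.4,183.3)],.107,s)[0]
for L in(.066,.068,.070):
    e=ray("wrist",[(254.1,190.1)],p[2]-L,s)[0];t=R.T@(e-p)-[.006,0,0];tw=p+R@t
    print(h.round(4),L,t.round(4),"move",(h-tw).round(4),"in tool",(R.T@(h-tw)).round(4))
print(ray("wrist",np.array([(295,318),(353,318),(324,290),(324,347)])/5+[189.6,119.6],.107,s).round(4))
E
```

```text
[0.5488 0.1672 0.107 ] 0.066 [0.0002 0.0004 0.066 ] move [ 0.0019  0.0016 -0.0515] in tool [-0.0024  0.0005  0.0515]
[0.5488 0.1672 0.107 ] 0.068 [-0.0004  0.0004  0.068 ] move [ 0.0013  0.0013 -0.0495] in tool [-0.0018  0.0004  0.0495]
[0.5488 0.1672 0.107 ] 0.07 [-0.001   0.0004  0.07  ] move [ 0.0008  0.001  -0.0475] in tool [-0.0012  0.0004  0.0475]
[[0.5518 0.1618 0.107 ]
 [0.5456 0.1724 0.107 ]
 [0.5435 0.164  0.107 ]
 [0.5542 0.1704 0.107 ]]
```

```bash
python3 -m jog '[[[0.0013,0.0013,-0.01,0,0,0,1],[0.0013,0.0013,-0.02,0,0,0,1],[0.0013,0.0013,-0.03,0,0,0,1],[0.0013,0.0013,-0.035,0,0,0,1],[0.0013,0.0013,-0.035,0,0,0,1],[0.0013,0.0013,-0.035,0,0,0,1],[0.0013,0.0013,-0.035,0,0,0,1],[0.0013,0.0013,-0.035,0,0,0,1]]]'
python3 - <<'E'
from h import *
s=readout.sense();print(s["tool_pos"],s["ft_force"])
w=imaging.snapshot("wrist");cv2.imwrite("pics/w5.png",w)
cv2.imwrite("pics/c5.png",cv2.resize(w[150:230,205:305],None,fx=6,fy=6,interpolation=cv2.INTER_CUBIC))
import pickle;pickle.dump(s,open("w5.pkl","wb"))
E
```

```text
time_s: 8.4
tool_pos: [0.5487, 0.1672, 0.1899]
tool_rot: [[-0.862, -0.507, 0.001], [-0.507, 0.862, 0.0], [-0.001, -0.0, -1.0]]
ft_force: [-0.0, 0.2, -3.6]
opening: 0.234
grip_force: 78.8
[0.54871294 0.16717632 0.189861  ] [-0.04722714  0.1742465  -3.59831877]
```

View pics/c5.png

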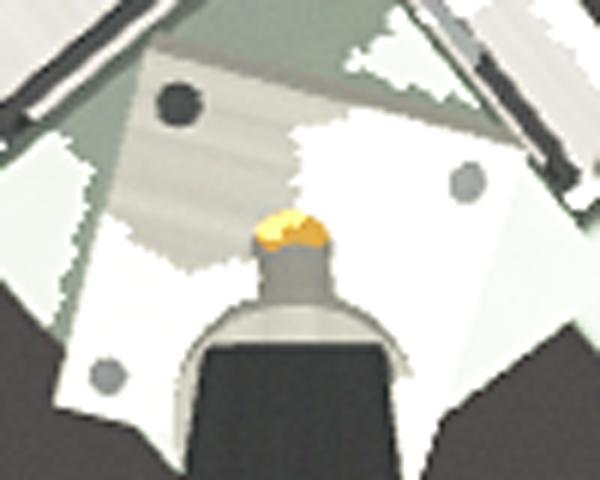

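The tip partly covers the hole. The hole's far edge is at row 184.5, centre column 253.5; the tip edge is at row 190.2, column 253.9.

```bash
python3 - <<'E'
from h import *
import pickle;s=pickle.load(open("w5.pkl","rb"))
R=np.array(s["tool_rot"]);p=np.array(s["tool_pos"])
h=R.T@(ray("wrist",[(253.4,184.4)],.107,s)[0]-p)-[.0065,0,0]
for L in(.066,.068,.070):
    t=R.T@(ray("wrist",[(253.8,190.2)],p[2]-L,s)[0]-p)-[.006,0,0]
    print(L,h.round(4),t.round(4),"tool",(h-t).round(4),"world",(R@(h-t)).round(4))
E
```

```text
0.066 [ 0.     -0.0002  0.0829] [0.0001 0.0001 0.066 ] tool [-0.0001 -0.0003  0.0169] world [ 0.0003 -0.0002 -0.0169]
0.068 [ 0.     -0.0002  0.0829] [-0.0005  0.0001  0.068 ] tool [ 0.0005 -0.0003  0.0149] world [-0.0003 -0.0006 -0.0149]
0.07 [ 0.     -0.0002  0.0829] [-0.0011  0.0001  0.07  ] tool [ 0.0011 -0.0004  0.0129] world [-0.0008 -0.0009 -0.0129]
```

```bash
python3 -m jog '[[[-0.0002,-0.0004,-0.004,0,0,0,1],[-0.0002,-0.0004,-0.008,0,0,0,1],[-0.0002,-0.0004,-0.01,0,0,0,1],[-0.0002,-0.0004,-0.011,0,0,0,1],[-0.0002,-0.0004,-0.012,0,0,0,1],[-0.0002,-0.0004,-0.013,0,0,0,1],[-0.0002,-0.0004,-0.0135,0,0,0,1],[-0.0002,-0.0004,-0.0135,0,0,0,1]]]'
python3 -m jog '[[[0,0,-0.0005,0,0,0,1],[0,0,-0.001,0,0,0,1],[0,0,-0.0015,0,0,0,1],[0,0,-0.002,0,0,0,1],[0,0,-0.0025,0,0,0,1],[0,0,-0.0025,0,0,0,1],[0,0,-0.0025,0,0,0,1],[0,0,-0.0025,0,0,0,1]]]'
```

```text
time_s: 9.25
tool_pos: [0.5483, 0.1667, 0.1759]
tool_rot: [[-0.862, -0.507, 0.0], [-0.507, 0.862, -0.0], [-0.0, -0.0, -1.0]]
ft_force: [0.4, 0.8, -2.6]
opening: 0.235
grip_force: 78.8
time_s: 10.05
tool_pos: [0.5483, 0.1667, 0.1734]
tool_rot: [[-0.862, -0.507, 0.0], [-0.507, 0.862, 0.0], [-0.0, -0.0, -1.0]]
ft_force: [-0.5, 0.1, -3.2]
opening: 0.233
grip_force: 78.8
```

No contact yet; continue in small steps.

```bash
python3 -m jog '[[[0,0,-0.0005,0,0,0,1],[0,0,-0.001,0,0,0,1],[0,0,-0.0015,0,0,0,1],[0,0,-0.002,0,0,0,1],[0,0,-0.0025,0,0,0,1],[0,0,-0.0025,0,0,0,1],[0,0,-0.0025,0,0,0,1],[0,0,-0.0025,0,0,0,1]]]'
```

```text
time_s: 10.85
tool_pos: [0.5483, 0.1667, 0.1709]
tool_rot: [[-0.862, -0.507, -0.0], [-0.507, 0.862, -0.0], [0.0, -0.0, -1.0]]
ft_force: [0.9, -0.3, -2.8]
opening: 0.231
grip_force: 78.8
```

```bash
python3 -m jog '[[[0,0,-0.0005,0,0,0,1],[0,0,-0.001,0,0,0,1],[0,0,-0.0015,0,0,0,1],[0,0,-0.002,0,0,0,1],[0,0,-0.0025,0,0,0,1],[0,0,-0.0025,0,0,0,1],[0,0,-0.0025,0,0,0,1],[0,0,-0.0025,0,0,0,1]]]'
```

```text
time_s: 11.65
tool_pos: [0.5483, 0.1667, 0.1684]
tool_rot: [[-0.862, -0.507, 0.0], [-0.507, 0.862, 0.0], [-0.0, 0.0, -1.0]]
ft_force: [-1.1, -0.4, -3.1]
opening: 0.236
grip_force: 78.8
```

```bash
python3 -m jog '[[[0,0,-0.0005,0,0,0,1],[0,0,-0.001,0,0,0,1],[0,0,-0.0015,0,0,0,1],[0,0,-0.002,0,0,0,1],[0,0,-0.0025,0,0,0,1],[0,0,-0.003,0,0,0,1],[0,0,-0.0035,0,0,0,1],[0,0,-0.004,0,0,0,1]]]'
```

```text
time_s: 12.45
tool_pos: [0.5483, 0.1667, 0.1643]
tool_rot: [[-0.862, -0.507, -0.0], [-0.507, 0.862, -0.0], [0.0, -0.0, -1.0]]
ft_force: [0.3, -0.0, -2.7]
opening: 0.234
grip_force: 78.8
```

```bash
python3 -m jog '[[[0,0,-0.0005,0,0,0,1],[0,0,-0.001,0,0,0,1],[0,0,-0.0015,0,0,0,1],[0,0,-0.002,0,0,0,1],[0,0,-0.0025,0,0,0,1],[0,0,-0.003,0,0,0,1],[0,0,-0.0035,0,0,0,1],[0,0,-0.004,0,0,0,1]]]'
```

```text
time_s: 13.25
tool_pos: [0.5483, 0.1667, 0.1604]
tool_rot: [[-0.862, -0.507, 0.0], [-0.507, 0.862, -0.0], [-0.0, -0.0, -1.0]]
ft_force: [0.3, 1.1, -2.6]
opening: 0.238
grip_force: 78.8
```

```bash
python3 -m jog '[[[0,0,-0.0005,0,0,0,1],[0,0,-0.001,0,0,0,1],[0,0,-0.0015,0,0,0,1],[0,0,-0.002,0,0,0,1],[0,0,-0.0025,0,0,0,1],[0,0,-0.003,0,0,0,1],[0,0,-0.0035,0,0,0,1],[0,0,-0.004,0,0,0,1]]]'
```

```text
time_s: 14.05
tool_pos: [0.5485, 0.1668, 0.1578]
tool_rot: [[-0.862, -0.507, 0.002], [-0.507, 0.862, 0.001], [-0.002, -0.0, -1.0]]
ft_force: [-2.0, -0.9, 11.4]
opening: 0.236
grip_force: 80.6
```

```bash
python3 -m jog '[[[0,0,-0.0005,0,0,0,1],[0,0,-0.001,0,0,0,1],[0,0,-0.0015,0,0,0,1],[0,0,-0.002,0,0,0,1],[0,0,-0.0025,0,0,0,1],[0,0,-0.003,0,0,0,1],[0,0,-0.0035,0,0,0,1],[0,0,-0.004,0,0,0,1]]]'
```

```text
time_s: 14.85
tool_pos: [0.5486, 0.1667, 0.1538]
tool_rot: [[-0.862, -0.507, 0.002], [-0.507, 0.862, 0.0], [-0.002, -0.001, -1.0]]
ft_force: [-1.4, -1.5, 8.6]
opening: 0.233
grip_force: 80.3
```

```bash
python3 -m jog '[[[0,0,-0.001,0,0,0,1],[0,0,-0.002,0,0,0,1],[0,0,-0.003,0,0,0,1],[0,0,-0.004,0,0,0,1],[0,0,-0.005,0,0,0,1],[0,0,-0.006,0,0,0,1],[0,0,-0.007,0,0,0,1],[0,0,-0.008,0,0,0,1]]]'
```

```text
time_s: 15.65
tool_pos: [0.5487, 0.1668, 0.1458]
tool_rot: [[-0.862, -0.507, 0.002], [-0.507, 0.862, 0.001], [-0.002, -0.001, -1.0]]
ft_force: [-1.1, -1.3, 8.9]
opening: 0.232
grip_force: 80.4
```

```bash
python3 -m jog '[[[0,0,-0.001,0,0,0,1],[0,0,-0.002,0,0,0,1],[0,0,-0.003,0,0,0,1],[0,0,-0.004,0,0,0,1],[0,0,-0.005,0,0,0,1],[0,0,-0.006,0,0,0,1],[0,0,-0.007,0,0,0,1],[0,0,-0.008,0,0,0,1]]]'
```

```text
time_s: 16.45
tool_pos: [0.5486, 0.1668, 0.1376]
tool_rot: [[-0.862, -0.507, 0.002], [-0.507, 0.862, 0.0], [-0.002, -0.0, -1.0]]
ft_force: [-1.5, -1.2, 3.2]
opening: 0.234
grip_force: 79.6
```

```bash
python3 -m jog '[[[0,0,-0.001,0,0,0,1],[0,0,-0.002,0,0,0,1],[0,0,-0.003,0,0,0,1],[0,0,-0.004,0,0,0,1],[0,0,-0.005,0,0,0,1],[0,0,-0.0055,0,0,0,1],[0,0,-0.006,0,0,0,1],[0,0,-0.006,0,0,0,1]]]'
```

```text
time_s: 17.25
tool_pos: [0.5483, 0.1667, 0.1303]
tool_rot: [[-0.862, -0.507, -0.0], [-0.507, 0.862, -0.0], [0.0, -0.0, -1.0]]
ft_force: [-1.2, -0.5, -3.3]
opening: 0.232
grip_force: 78.8
```

```bash
python3 -m jog '[[[0,0,-0.0003,0,0,0,1],[0,0,-0.0006,0,0,0,1],[0,0,-0.0009,0,0,0,1],[0,0,-0.0012,0,0,0,1],[0,0,-0.0015,0,0,0,1],[0,0,-0.0015,0,0,0,1],[0,0,-0.0015,0,0,0,1],[0,0,-0.0015,0,0,0,1]]]'
```

```text
time_s: 18.05
tool_pos: [0.5484, 0.1668, 0.1294]
tool_rot: [[-0.862, -0.507, 0.001], [-0.507, 0.862, 0.0], [-0.001, -0.0, -1.0]]
ft_force: [-1.6, -0.1, 3.4]
opening: 0.231
grip_force: 79.6
```

```bash
python3 -m jog '[[[0,0,-0.0002,0,0,0,1],[0,0,-0.0004,0,0,0,1],[0,0,-0.0006,0,0,0,1],[0,0,-0.0006,0,0,0,1],[0,0,-0.0006,0,0,0,1],[0,0,-0.0006,0,0,0,1],[0,0,-0.0006,0,0,0,1],[0,0,-0.0006,0,0,0,1]]]'
python3 - <<'E'
from h import *
a=imaging.snapshot("side");w=imaging.snapshot("wrist")
cv2.imwrite("pics/c6.png",np.hstack([cv2.resize(a[185:285,190:300],(440,400),interpolation=cv2.INTER_CUBIC),cv2.resize(w[150:250,210:300],(360,400),interpolation=cv2.INTER_CUBIC)]))
E
```

```text
time_s: 18.85
tool_pos: [0.5485, 0.1668, 0.1293]
tool_rot: [[-0.862, -0.507, 0.001], [-0.507, 0.862, 0.0], [-0.001, -0.0, -1.0]]
ft_force: [-3.6, -0.1, 8.9]
opening: 0.229
grip_force: 80.3
```

View pics/c6.png

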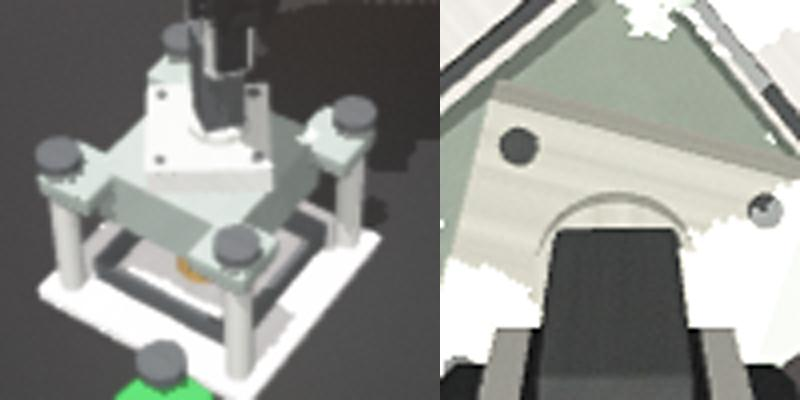

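The collar sits flush on the guide plate, and the brass plug is visible in the tray below. Retract straight up and return.

```bash
python3 -m jog '[[[0,0,0.003,0,0,0,1],[0,0,0.01,0,0,0,1],[0,0,0.02,0,0,0,1],[0,0,0.03,0,0,0,1],[0,0,0.042,0,0,0,1],[0,0,0.055,0,0,0,1],[0,0,0.067,0,0,0,1],[0,0,0.067,0,0,0,1]]]'
python3 -m jog '[[[0.002,-0.03,0,0,0,0,1],[0.005,-0.07,0,0,0,0,1],[0.009,-0.11,0,0,0,0,1],[0.012,-0.15,0,0,0,0,1],[0.016,-0.19,0,0,0,0,1],[0.02,-0.23,0,0,0,0,1],[0.023,-0.26,0,0,0,0,1],[0.025,-0.285,0,0,0,0,1]]]'
python3 -m jog '[[[0.0262,-0.01,0,0,0,0,1],[0.0012,-0.0149,0,0,0,0,1],[0.0012,-0.0149,0,0,0,0,1],[0.0012,-0.0149,-0.01,0,0,0,1],[0.0012,-0.0149,-0.02,0,0,0,1],[0.0012,-0.0149,-0.02,0,0,0,1],[0.0012,-0.0149,-0.02,0,0,0,1],[0.0012,-0.0149,-0.02,0,0,0,1]]]'
python3 - <<'E'
from h import *
s=readout.sense();print(s["tool_pos"])
w=imaging.snapshot("wrist")
g=cv2.cvtColor(w,cv2.COLOR_BGR2GRAY);np.set_printoptions(linewidth=250);print(g[176:202,238:270])
cv2.imwrite("pics/w7.png",w)
E
```

```text
time_s: 19.75
tool_pos: [0.5491, 0.167, 0.1977]
tool_rot: [[-0.862, -0.507, 0.003], [-0.507, 0.862, 0.001], [-0.003, -0.001, -1.0]]
ft_force: [0.3, 0.4, -2.9]
opening: 0.231
grip_force: 78.9
time_s: 20.55
tool_pos: [0.5732, -0.1202, 0.1948]
tool_rot: [[-0.862, -0.506, -0.001], [-0.506, 0.862, -0.0], [0.0, 0.0, -1.0]]
ft_force: [0.5, 1.4, -2.7]
opening: 0.236
grip_force: 79.0
time_s: 21.35
tool_pos: [0.5747, -0.133, 0.1757]
tool_rot: [[-0.862, -0.508, 0.001], [-0.508, 0.862, -0.0], [-0.001, -0.001, -1.0]]
ft_force: [0.0, 0.4, -3.0]
opening: 0.232
grip_force: 79.2
[ 0.57467755 -0.13300298  0.17571769]
[[224 226 226 227 228 226 226 226 221 200 186 173 189 221 231 231 231 232 228 196 179 229 247 252 253 253 251 252 253 253 253 253]
 [232 231 224 226 226 224 225 218 197 191 166 157 165 173 192 201 205 200 168 168 167 177 227 246 251 253 253 253 253 253 253 253]
 [255 254 230 230 223 222 225 213 217 242 151 161 171 174 174 174 175 175 174 173 171 162 191 243 247 253 253 253 253 253 254 254]
 [254 254 254 253 226 239 252 249 249 197 152 161 169 173 177 176 178 175 177 176 172 167 170 224 24
[... 2213 characters left out ...]
164 203 251 254 254 254 254 254 254 254 254]
 [254 254 254 254 254 254 254 254 254 253 151 165 170 173 177 178 178 176 178 173 173 165 204 252 254 254 254 254 254 254 253 253]
 [254 254 254 254 254 254 254 254 254 253 156 169 172 178 178 179 179 184 180 176 174 165 205 252 254 254 254 254 254 253 253 253]
 [254 254 254 254 254 254 254 253 249 247 169 171 172 176 175 177 179 182 183 179 173 171 188 245 253 254 254 254 253 253 253 253]
 [254 254 254 254 254 253 246 170 171 171 171 169 172 176 177 183 194 184 183 178 172 171 171 169 185 242 253 254 253 253 252 253]
 [254 253 254 253 245 164 171 177 179 180 193 206 221 226 235 235 237 237 237 227 218 202 187 176 173 165 182 240 252 253 253 252]]
```

```bash
python3 - <<'E'
from h import *
s=readout.sense();R=np.array(s["tool_rot"]);p=np.array(s["tool_pos"])
h=R.T@(ray("wrist",[(254,182.8)],.06,s)[0]-p);t=R.T@(ray("wrist",[(254.2,190.5)],p[2]-.0703,s)[0]-p)-[.006,0,0]
print(h,t,R@(h-t))
E
```

```text
[-0.00117951  0.00039138  0.11575592] [-0.00148012  0.0004652   0.07029737] [-0.00018873 -0.00022409 -0.04545866]
```

```bash
python3 -m jog '[[[0,0,-0.01,0,0,0,1],[0,0,-0.02,0,0,0,1],[0,0,-0.03,0,0,0,1],[0,0,-0.036,0,0,0,1],[0,0,-0.04,0,0,0,1],[0,0,-0.044,0,0,0,1],[0,0,-0.048,0,0,0,1],[0,0,-0.051,0,0,0,1]]]'
```

```text
time_s: 22.2
tool_pos: [0.5746, -0.1332, 0.1241]
tool_rot: [[-0.862, -0.507, 0.0], [-0.507, 0.862, -0.0], [-0.0, -0.0, -1.0]]
ft_force: [-0.4, 0.3, -2.4]
opening: 0.23
grip_force: 79.4
```

```bash
python3 -m jog '[[[0,0,-0.006,0,0,0,1],[0,0,-0.012,0,0,0,1],[0,0,-0.018,0,0,0,1],[0,0,-0.024,0,0,0,1],[0,0,-0.03,0,0,0,1],[0,0,-0.036,0,0,0,1],[0,0,-0.039,0,0,0,1],[0,0,-0.04,0,0,0,1]]]'
python3 -m jog '[[[0,0,-0.0004,0,0,0,1],[0,0,-0.0008,0,0,0,1],[0,0,-0.0012,0,0,0,1],[0,0,-0.0016,0,0,0,1],[0,0,-0.0016,0,0,0,1],[0,0,-0.0016,0,0,0,1],[0,0,-0.0016,0,0,0,1],[0,0,-0.0016,0,0,0,1]]]'
```

```text
time_s: 23.0
tool_pos: [0.5743, -0.1331, 0.0838]
tool_rot: [[-0.862, -0.507, -0.001], [-0.507, 0.862, 0.0], [0.0, 0.0, -1.0]]
ft_force: [1.1, -0.8, -3.3]
opening: 0.231
grip_force: 79.4
time_s: 23.8
tool_pos: [0.5745, -0.1332, 0.0827]
tool_rot: [[-0.862, -0.507, 0.0], [-0.507, 0.862, -0.0], [-0.0, -0.0, -1.0]]
ft_force: [0.9, 0.1, -3.1]
opening: 0.232
grip_force: 79.4
```

```bash
python3 -m jog '[[[0,0,-0.0003,0,0,0,1],[0,0,-0.0006,0,0,0,1],[0,0,-0.0009,0,0,0,1],[0,0,-0.0009,0,0,0,1],[0,0,-0.0009,0,0,0,1],[0,0,-0.0009,0,0,0,1],[0,0,-0.0009,0,0,0,1],[0,0,-0.0009,0,0,0,1]]]'
```

```text
time_s: 24.6
tool_pos: [0.5747, -0.1332, 0.0824]
tool_rot: [[-0.862, -0.507, 0.001], [-0.507, 0.862, -0.0], [-0.001, -0.0, -1.0]]
ft_force: [-2.4, 0.8, 6.0]
opening: 0.234
grip_force: 80.3
```

Seated on the collar. Release and rise straight up.

```bash
python3 -m jog '[[[0,0,0.0005,0,0,0,0.7],[0,0,0.0005,0,0,0,0.6],[0,0,0.0005,0,0,0,0.4],[0,0,0.0005,0,0,0,0.2],[0,0,0.0005,0,0,0,0],[0,0,0.0005,0,0,0,0],[0,0,0.0005,0,0,0,0],[0,0,0.0005,0,0,0,0]]]'
python3 -m jog '[[[0,0,0.01,0,0,0,0],[0,0,0.03,0,0,0,0],[0,0,0.055,0,0,0,0],[0,0,0.08,0,0,0,0],[0,0,0.11,0,0,0,0],[0,0,0.14,0,0,0,0],[0,0,0.15,0,0,0,0],[0,0,0.15,0,0,0,0]]]'
python3 - <<'E'
from h import *
w=imaging.snapshot("wrist");a=imaging.snapshot("side")
cv2.imwrite("pics/c8.png",np.hstack([cv2.resize(a[110:290,150:320],(378,400),interpolation=cv2.INTER_CUBIC),cv2.resize(w[100:220,190:310],(400,400),interpolation=cv2.INTER_CUBIC)]))
E
```

```text
time_s: 25.4
tool_pos: [0.5745, -0.1332, 0.0823]
tool_rot: [[-0.862, -0.507, 0.0], [-0.507, 0.862, 0.0], [-0.0, -0.0, -1.0]]
ft_force: [0.4, 0.1, 0.1]
opening: 1.0
grip_force: 0.0
time_s: 26.2
tool_pos: [0.5752, -0.1333, 0.2341]
tool_rot: [[-0.862, -0.507, 0.003], [-0.507, 0.862, -0.001], [-0.002, -0.002, -1.0]]
ft_force: [-0.1, -0.8, -0.3]
opening: 1.0
grip_force: 0.0
```

View pics/c8.png

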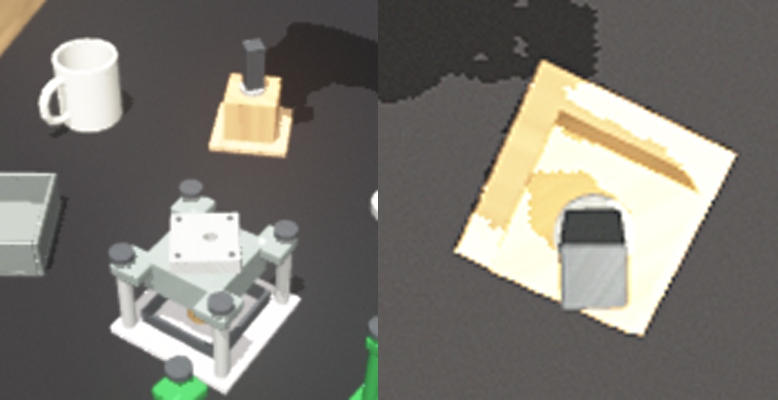

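The punch stands upright in its stand on its collar, the plug is in the tray, and the robot is clear of everything.

```bash
python3 -c "
from workcell import sign_off
print(sign_off())"
```

```text
the job is handed in; nothing more can be done
None
```

The plug was driven out into the tray with the collar resting on the guide plate; the punch is back upright in its stand and released, and the job was handed in at about 26 s.

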